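Unlock the parts box and set its sprung bolt on the stop pin

TASK

Unlock the steel parts box using only pushes of the fingertips, without pinching the wing or the bar: first push the black wing of the cam lock a quarter turn aside until it stops, clear of the orange push bar. Then push the bar of the sprung bolt, away from the robot, all the way to its end stop and let it go, so that it springs back and catches on the stop pin at mid travel. Leave everything else on the shelf and on the box lid where it stands.

Things in the scene. Friction and masses are not known exactly. Their poses are not given: they have to be found in the camera images.
- parts_box: blue steel box with bare steel lid, 240 (its x) x 200 (its y) x 60 mm high, fixed to the shelf. Origin: centre of its underside; z up; its x points away from the robot along the bolt's pushing direction, y to the left of that. The lid (top at z = 60 mm) stays shut. The brass bolt lies on it along y = 0, 30 wide, 9 mm high, its nose in a keeper staple at x -115, 45 wide, 15 mm high
- bolt (a joint): travel of the sprung bolt in m, along the box's +x: 0 at rest, 0.044 at the end stop, 0.022 caught on the stop pin (mid travel). A spring returns it: 4 N at rest, 9 N at the end; riding over the pin adds about 3 N on the way in. The pin snaps in behind the bolt's shoulder past about 0.023. Until the cam wing is turned aside the bolt moves only some 3 mm
- bar_face (a point): centre of the near (robot-side) face of the orange push bar, which stands on the bolt and moves with it. The bar is 88 (box y) x 12 (box x) x 26 mm high, from 16 to 42 mm above the lid; this point is 29 mm above the lid, at box x = -55 mm, y = 0 with the bolt at rest. Push it along the box's +x
- cam (a joint): turn of the cam lock wing in rad: about 0 = locked (wing points at the robot, box -x, its tip 3 mm behind the push bar), pi/2 = stop, unlocked (wing points to the right, box -y). It grows counter-clockwise seen from above; friction 0.08 N m, it stays where it is left
- cam_pivot (a point): point on the wing's upright turning axis, 28 mm above the lid, at box x = 45 mm, y = 0. Round steel hub of radius 16 mm
- wing_tip (a point): centre of the free end of the black wing, 85 mm from the pivot, 28 mm above the lid. The wing is 14 mm thick, from 16 to 40 mm above the lid. To unlock, push its left (box +y) face to the right and follow it round; the lid to the left of it is free (the cover plate lies farther left, level with the pivot)
- pin_block (a point): centre of the top of the red stop-pin block on the lid, 22 (box x) x 24 (box y) x 15 mm high, at box x -80, y 41 mm; the black ball knob of the pin sticks out of its left side to y 72 mm, 16 mm high, and moves out another 8 mm
- pin (a joint): stop pin, sprung, in m: 0 = fully in (free or caught), up to 0.008 while the bolt's wedge pushes it out to the left
- post_a: brass binding post, 22 mm diameter, 34 mm high, loose, standing on the lid's far left corner; origin: centre of its underside
- post_b: same brass binding post, loose, standing on the shelf to the left of the box; origin: centre of its underside
- cover_plate: round chrome cover plate, 48 mm diameter, 7 mm high, loose on the lid's left edge; origin: centre of its underside
- anvil: square steel bench anvil, foot 85 x 85 mm, 50 mm high, loose on the shelf; origin: centre of its underside
- mallet: nylon-faced mallet, 250 mm long, lying, head 35 mm diameter x 96 mm; origin: on the shelf, about its middle
- jar: amber jar with black cap, 60 mm diameter, 75 mm high, loose; origin: centre of its underside
- grip_tube: aluminium machine grip, 26 mm diameter, 55 mm high, standing loose; origin: centre of its underside

How it is judged (in metres and radians):
On the way, in this order (a step that is already met when the one before it is completed fails the run):
1. the cam wing is turned aside to its stop (at least 80 degrees) while the bolt is still at rest (within 4 mm) (value of joint cam above 1.4 rad and value of joint bolt below 0.004 m), for 0.1 s.
2. the bolt is pushed to its end stop (at least 40 of 44 mm) (value of joint bolt above 0.04 m), for 0.05 s.
At the end, for the whole second after the job is handed in: the bolt rests caught on the stop pin at mid travel (22 mm, within 2.5 mm), the pin is in (within 2 mm), the cam wing is at least 80 degrees round, and none of the loose things has moved more than 12 mm (value of joint bolt between 0.0195 and 0.0245 m and value of joint pin below 0.002 m and velocity of joint bolt between -0.003 and 0.003 m/s and value of joint cam above 1.4 rad and distance of each of post_a, post_b, cover_plate, anvil, mallet, jar, grip_tube from where it was at the start of the episode below 0.012 m); the robot touches nothing.
It fails at once if the push bar is pinched (fingers press its near and far faces with over 2 N at once) (contact force between the fingers and bolt_c4 above 2 N and contact force between the fingers and bolt_c5 above 2 N).
It fails at once if the cam wing is pinched (fingers press both its sides with over 2 N at once) (contact force between the fingers and cam_c1 above 2 N and contact force between the fingers and cam_c2 above 2 N).
It fails at once if a loose thing is knocked, carried or lifted (moved over 12 mm) (distance of any of post_a, post_b, cover_plate, anvil, mallet, jar, grip_tube from where it was at the start of the episode above 0.012 m).
It also fails if it takes over 43 s, if anything falls off the work surface, if the arm or the gripper's body presses on something with over 40 N, if the wrist force passes 120 N, or if a joint passes its speed limit or range.

ROBOT

A 6-joint arm with a two-finger parallel gripper is mounted at the origin on the work surface. World frame = base frame: x ahead of the robot, y to its left, z up, the work surface at z = 0. Lengths are in mm, angles in rad, forces in N, time in s.
With the tool pointing down it reaches from about 275 to 1000 mm from the base axis. Payload 8.4 kg.
Tool frame: the origin (TCP) lies at the very end of the fingers, on their centre line; the grasp point (between the pads) lies 19 mm behind it; z points along the fingers, y is the direction in which the jaws open and shut (so a half turn about z gives the same grasp; the last joint's range is limited). The gripper opens to 85 mm and grips with 20 to 120 N. Pads are 22 mm wide; open, the fingers measure 114 mm over their backs; the gripper's body (76 mm by 85 mm) begins 54 mm behind the grasp point. The pads swing forward as they close: fully open they stand 13 mm farther back than shut.
Start: joints at [-1.171, 0.353, 1.633, -0, 1.155, -0.002], TCP at [244.421, -575.227, 231.281] pointing down, gripper open.
Joint ranges: [-2.63, 2.63], [-0.92, 2.1], [0.06, 2.66], [-1.3, 4.44], [0, 2.69], [-3.02, 3.02]. Speed limits (rad/s): [2.22, 2.22, 2.79, 3.14, 3.14, 3.14].

INTERFACE

Orientations are given as [roll, pitch, yaw] about the fixed x, y, z axes, in that order (R = Rz(yaw) Ry(pitch) Rx(roll)).
In Python, from rig import r gives the robot as it stands.
- The arm moves only by the tool move_arm, never from a script. Its argument "increments" is a list of rows, each an object of numbers: "tx", "ty", "tz": the shift along the tool's x, y, z in cm; "rx", "ry", "rz": the turn, a rotation vector about the tool's x, y, z in degrees; "gripper": the gripper's target within -1 to 1 (fully open at 1, half-way at 0, shut at -1). A call has 1 to 12 rows; each row shifts and turns the commanded pose from where the row before left it, along the tool's axes as they then stand; what a row does not reach is not made up. A row lasts 1/10 s, in which the tool goes at most 50 mm and 8.59 degrees, less where a joint would pass 70% of its speed; a pose out of reach is approached as far as the arm can. A call is refused whole if a number of a shift passes 5 or a number of a turn 8.59, either way. A call with a gripper value outside its range is refused whole. The fingers move at their own pace and stop on an object; "squeeze" is the grip in N (left out, the last holds). Time passes only in rows, so rows that do not move let the fingers close. It gives the time, the measured TCP pose, the force and the opening at its end, in the units of the state.
- r.sense(): the state, without advancing time (a new reading comes with each control period).
- r.grab_frame(name): name is "scene" or "top" or "wrist"; returns (picture, depth): 480x640x3 uint8, red, green, blue; 480x640 float32, mm along the optical axis (not along the pixel's ray), 0 where there is no reading.
- r.camera_model(name): a dict with "fx", "fy", "cx", "cy" (pixels), "R" (3x3) and "t" (3): a world point X has camera coordinates R X + t; the wrist camera has in their place "hand_eye" (4x4, takes a point from camera to tool coordinates, whose origin is the TCP and whose axes are the flange's). Camera axes: x right, y down, z forward; pixel columns grow to the right and rows downward; lengths in mm; the calibration is good to about 2 mm. A picture is of the moment at which its call begins: read the wrist's pose just before it. camera_model takes no time and is no camera call.
- r.sign_off(): hands the job in, once; it reports no verdict.
Trained networks look in the newest picture that a camera, given by its name, has taken for a name from the list of things; names that differ only in an ending like _2 or _b are one class to them, and where a whole thing is asked for, a point or a joint stands for the part that bears it (a point fixed in the world has none). Each returns a list of dicts, best first, with "confidence" (0 to 1); they miss things now and then, are a little off and sometimes report something else, mostly with a low value. They report only what shows in the picture. A call takes as long as a camera call.
- r.cut_out(query, camera): "mask" (480x640 bool, what is visible of it) and "bbox" ([left, top, right, bottom] in pixels, round what is visible of it).
- r.place_of(query, camera): "location" ([row, column] in pixels: a listed point, or the origin of a listed thing).
The state is a dict: "clock": time; "qpos": joint angles; "qvel": joint speeds; "joint_efforts": joint torques, N m; "eef_pos": TCP position; "tcp_rot": TCP orientation; "contact_force": force on the tool from outside, world axes, zero at the start; "wrist_torque": the same for the moment, N m; "opening": opening from 0.0 (shut) to 1.0 (fully open).
Only numpy, scipy, OpenCV 4.12 (cv2) and the standard library are available. Lean on these libraries where they do the work, as an engineer would, in place of code of your own. Each camera call takes 0.05 s, during which the arm holds its last target. There are 200 camera calls.

## Working session

There is one attempt and no reset: what is moved stays moved. The work goes in short steps, Python scripts to look and compute and a tool call to move; the robot and the scene stay as the last step left them, time stands still between calls to the robot, and variables do not carry over. Pictures are saved under pics/ and viewed, about 8 in all and at most 12, crops included, and the job is handed in when it is done.

Besides the shell and the picture viewer there is one more tool, called after "Request:" by a JSON object that holds its "name" and its "arguments". move_arm: Moves the arm, as the interface text tells. Its arguments: {"type":"object","properties":{"increments":{"type":"array","items":{"type":"object","properties":{"tx":{"type":"number"},"ty":{"type":"number"},"tz":{"type":"number"},"rx":{"type":"number"},"ry":{"type":"number"},"rz":{"type":"number"},"gripper":{"type":"number"}}}},"squeeze":{"type":"number"}},"required":["increments"]}

```bash
mkdir -p pics
cat > h.py <<'E'
import numpy as np, cv2
from rig import r
def deproj(cam,row,col,d):
    m=r.camera_model(cam)
    p=np.array([(col-m['cx'])/m['fx']*d,(row-m['cy'])/m['fy']*d,d])
    return np.array(m['R']).T@(p-np.array(m['t']))
def onplane(cam,row,col,z):
    m=r.camera_model(cam);R=np.array(m['R']);c=-R.T@np.array(m['t'])
    v=R.T@np.array([(col-m['cx'])/m['fx'],(row-m['cy'])/m['fy'],1])
    return c+v*(z-c[2])/v[2]
E
python3 - <<'E'
from h import *
ims=[]
for c in ['scene','top']:
    im,d=r.grab_frame(c); ims.append(im)
    cv2.imwrite(f'pics/{c}0.png',im[:,:,::-1])
    for q in ['parts_box','bar_face','cam_pivot','wing_tip','pin_block','cover_plate','post_a','anvil','jar','mallet','grip_tube']:
        try:
            for o in r.place_of(q,c)[:2]:
                ro,co=o['location']; dd=d[int(min(ro,479)),int(min(co,639))]
                print(c,q,round(o['confidence'],2),np.round([ro,co]),np.round(deproj(c,ro,co,dd)) if dd>0 else None)
        except Exception as e: print(c,q,e)
s=r.sense();print(s['clock'],s['eef_pos'],s['tcp_rot'],s['opening'])
E
```

```text
scene parts_box 0.61 [288. 287.] [605.  52.  59.]
scene bar_face 0.82 [253. 307.] [526.  15. 103.]
scene cam_pivot 0.61 [268. 268.] [626.   7. 102.]
scene wing_tip 0.82 [257. 304.] [535.  16.  94.]
scene pin_block 0.94 [266. 324.] [502.  54.  78.]
scene pin_block 0.47 [314. 323.] [559. 138.  23.]
scene cover_plate 0.65 [293. 281.] [626.  63.  66.]
scene post_a 0.68 [192. 199.] [ 613. -425.   18.]
scene post_a 0.67 [316. 326.] [558. 149.  28.]
scene anvil 0.67 [365. 438.] [439. 395.  48.]
scene anvil 0.59 [253. 304.] [532.  11. 103.]
scene jar 0.63 [419. 346.] [679. 395.  63.]
scene mallet 0.73 [190. 199.] [ 613. -423.   25.]
scene grip_tube 0.63 [190. 290.] [ 377. -302.    8.]
scene grip_tube 0.18 [269. 269.] [627.  11. 101.]
top parts_box 0.67 [209. 306.] [554.  10.  99.]
top bar_face 0.85 [224. 305.] [520.  12. 101.]
top cam_pivot 0.58 [180. 307.] [617.   9. 102.]
top cam_pivot 0.43 [295. 448.] [ 372. -302.   36.]
top wing_tip 0.9 [217. 305.] [536.  13. 100.]
top pin_block 0.97 [235. 285.] [502.  57.  74.]
top pin_block 0.38 [214. 251.] [556. 138.  27.]
top cover_plate 0.8 [180. 277.] [628.  77.  64.]
top cover_plate 0.31 [178. 308.] [621.   7.  99.]
top post_a 0.58 [216. 251.] [551. 138.  33.]
top post_a 0.56 [158. 281.] [669.  65.  89.]
top anvil 0.56 [278. 150.] [411. 354.  49.]
top jar 0.95 [176. 153.] [642. 359.  44.]
top jar 0.33 [235. 289.] [501.  49.  74.]
top mallet 0.96 [190. 498.] [ 613. -430.   21.]
top grip_tube 0.57 [295. 448.] [ 373. -303.   33.]
1.2 [ 244.43585107 -575.21688764  231.29667587] [-3.14157663e+00  9.03624069e-06  4.01837076e-01] 0.9986307287453884
```

View pics/top0.png

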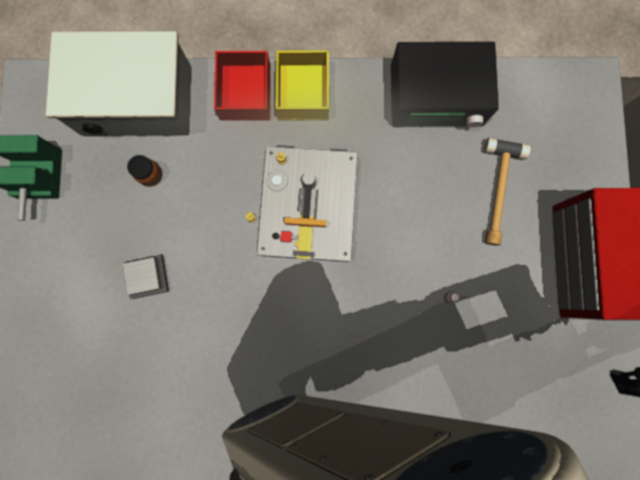

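View pics/scene0.png

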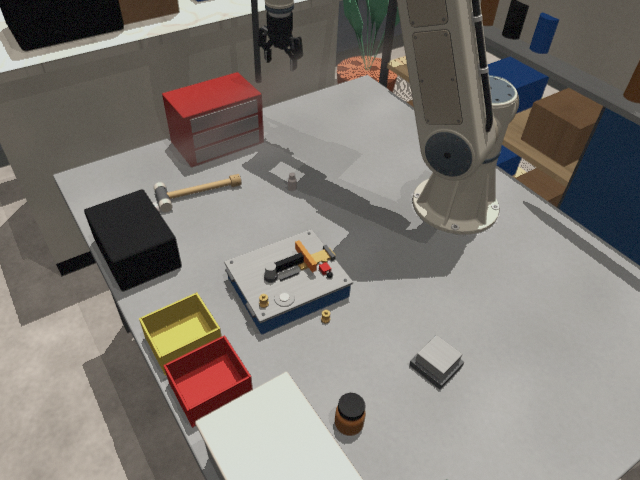

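Run:
```python
from h import *
from scipy.optimize import least_squares
P={'bar_face':(-55,0,89),'cam_pivot':(45,0,88),'wing_tip':(-40,0,88),'pin_block':(-80,41,75)}
r.grab_frame('top')
obs=[]
for q,(x,y,z) in P.items():
    o=r.place_of(q,'top')[0]; w=onplane('top',*o['location'],z)[:2]; obs.append((x,y,*w)); print(q,w)
k=r.cut_out('parts_box','top')[0]; 
m=k['mask'].astype(np.uint8); print(k['confidence'],m.sum(),k['bbox'])
rect=cv2.minAreaRect(cv2.findNonZero(m)); B=cv2.boxPoints(rect)
C=np.array([onplane('top',c[1],c[0],60)[:2] for c in B]);print(C.round(), C.mean(0), np.degrees(np.arctan2(*(C[1]-C[0])[::-1])))
o=np.array(obs)
def f(p):
    c,s=np.cos(p[2]),np.sin(p[2]);return np.r_[p[0]+c*o[:,0]-s*o[:,1]-o[:,2],p[1]+s*o[:,0]+c*o[:,1]-o[:,3]]
s=least_squares(f,[570,10,-.05]);print(s.x,s.fun.round(1))
im=cv2.imread('pics/top0.png');cv2.imwrite('pics/topc.png',cv2.resize(im[140:270,240:370],None,fx=4.5,fy=4.5,interpolation=cv2.INTER_CUBIC))
print(r.sense()['qpos'],r.sense()['clock'])
```

```text
bar_face [520.38001489  12.69155704]
cam_pivot [618.81944171   9.10956683]
wing_tip [534.27009275  16.82163072]
pin_block [498.67386014  53.8997413 ]
0.6 9619 [257.5, 148.1, 358.0, 258.9]
[[ 457.  120.]
 [ 713.  103.]
 [ 695. -105.]
 [ 441.  -82.]] [576.51279311   9.16427667] -3.7009488306593625
[ 5.75035854e+02  1.14125863e+01 -4.55126895e-02] [-0.3  1.2  0.8 -1.7  1.2  0.3 -3.6  2.1]
[-1.17140134e+00  3.53005191e-01  1.63339836e+00  1.44495672e-05
  1.15522788e+00 -2.37929274e-03] 1.5
```

View pics/topc.png

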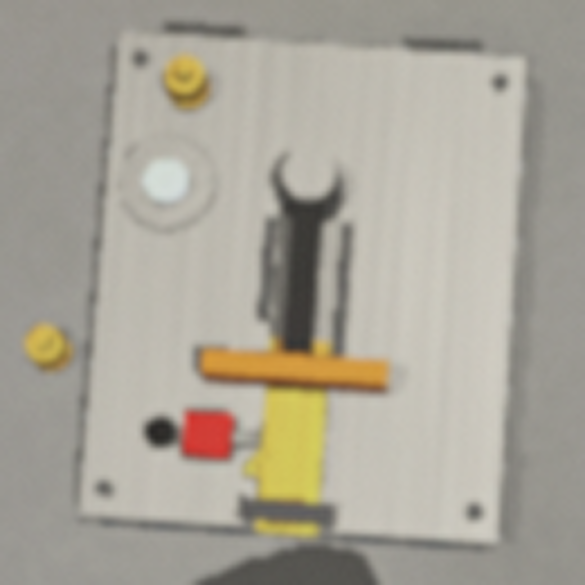

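Request:
{"name": "move_arm", "arguments": {"increments": [{"rz": 8.59,"gripper": -1},{"rz": 8.59,"gripper": -1},{"rz": 8.59,"gripper": -1},{"tx": 1.6,"ty": -3.6},{"tx": 2,"ty": -4.3},{"tx": 2,"ty": -4.3},{"tx": 2,"ty": -4.3},{"tx": 2,"ty": -4.3},{"tx": 2,"ty": -4.3},{"tx": 2,"ty": -4.3},{"tx": 2,"ty": -4.3},{"tx": 2,"ty": -4.3}], "squeeze": 30}}

```text
invalid input
```

Request:
{"name": "move_arm", "arguments": {"increments": [{"tx": 2,"ty": -4.3},{"tx": 2,"ty": -4.3},{"tx": 2,"ty": -4.3},{"tx": 2,"ty": -4.3},{"tx": 2,"ty": -4.3},{"tx": 2,"ty": -4.3},{"tx": 2,"ty": -4},{"tz": 0}]}}

```text
invalid input
```

Request:
{"name": "move_arm", "arguments": {"increments": [{"tx": 0,"ty": 0,"tz": 0,"rx": 0,"ry": 0,"rz": 8.59,"gripper": -1},{"tx": 0,"ty": 0,"tz": 0,"rx": 0,"ry": 0,"rz": 8.59,"gripper": -1},{"tx": 0,"ty": 0,"tz": 0,"rx": 0,"ry": 0,"rz": 8.59,"gripper": -1}], "squeeze": 30}}

```text
clock: 1.8
eef_pos: [244.4, -575.2, 231.3]
tcp_rot: [3.142, -0.0, -0.054]
contact_force: [-0.7, -0.2, 0.3]
opening: 0.514
```

Request:
{"name": "move_arm", "arguments": {"increments": [{"tx": 1.6,"ty": -3.6,"tz": 0,"rx": 0,"ry": 0,"rz": 0,"gripper": -1},{"tx": 2,"ty": -4.3,"tz": 0,"rx": 0,"ry": 0,"rz": 0,"gripper": -1},{"tx": 2,"ty": -4.3,"tz": 0,"rx": 0,"ry": 0,"rz": 0,"gripper": -1},{"tx": 2,"ty": -4.3,"tz": 0,"rx": 0,"ry": 0,"rz": 0,"gripper": -1},{"tx": 2,"ty": -4.3,"tz": 0,"rx": 0,"ry": 0,"rz": 0,"gripper": -1},{"tx": 2,"ty": -4.3,"tz": 0,"rx": 0,"ry": 0,"rz": 0,"gripper": -1},{"tx": 2,"ty": -4.3,"tz": 0,"rx": 0,"ry": 0,"rz": 0,"gripper": -1},{"tx": 2,"ty": -4.3,"tz": 0,"rx": 0,"ry": 0,"rz": 0,"gripper": -1},{"tx": 2,"ty": -4.3,"tz": 0,"rx": 0,"ry": 0,"rz": 0,"gripper": -1},{"tx": 2,"ty": -4.3,"tz": 0,"rx": 0,"ry": 0,"rz": 0,"gripper": -1},{"tx": 2,"ty": -4.3,"tz": 0,"rx": 0,"ry": 0,"rz": 0,"gripper": -1},{"tx": 2,"ty": -4.3,"tz": 0,"rx": 0,"ry": 0,"rz": 0,"gripper": -1}]}}

```text
clock: 3.0
eef_pos: [505.3, -76.2, 231.6]
tcp_rot: [3.141, -0.001, -0.048]
contact_force: [1.0, -1.3, 0.0]
opening: -0.001
```

Request:
{"name": "move_arm", "arguments": {"increments": [{"tx": 2,"ty": -4.3,"tz": 0,"rx": 0,"ry": 0,"rz": 0,"gripper": -1},{"tx": 2,"ty": -4.3,"tz": 0,"rx": 0,"ry": 0,"rz": 0,"gripper": -1},{"tx": 2,"ty": -4.3,"tz": 0,"rx": 0,"ry": 0,"rz": 0,"gripper": -1},{"tx": 0,"ty": 0,"tz": 0,"rx": 0,"ry": 0,"rz": 0,"gripper": -1}]}}

```text
clock: 3.4
eef_pos: [573.1, 52.5, 231.4]
tcp_rot: [-3.14, -0.002, -0.044]
contact_force: [0.2, -0.8, 0.6]
opening: 0.001
```

```bash
cat >> h.py <<'E'
from scipy.spatial.transform import Rotation as Ro
def wristT():
    s=r.sense();T=np.eye(4);T[:3,:3]=Ro.from_euler('xyz',s['tcp_rot']).as_matrix();T[:3,3]=s['eef_pos']
    return T@np.array(r.camera_model('wrist')['hand_eye'])
def wplane(T,row,col,z):
    m=r.camera_model('wrist');v=T[:3,:3]@np.array([(col-m['cx'])/m['fx'],(row-m['cy'])/m['fy'],1]);return T[:3,3]+v*(z-T[2,3])/v[2]
E
python3 - <<'E'
from h import *
from scipy.optimize import least_squares
P={'bar_face':(-55,0,89),'cam_pivot':(45,0,88),'wing_tip':(-40,0,88),'pin_block':(-80,41,75)}
T=wristT(); im,d=r.grab_frame('wrist'); cv2.imwrite('pics/w1.png',im[:,:,::-1])
o=[]
for q,(x,y,z) in P.items():
    for k in r.place_of(q,'wrist')[:1]:
        w=wplane(T,*k['location'],z)[:2];print(q,k['confidence'],np.round(k['location']),w.round(1))
        if k['confidence']>.5:o.append((x,y,*w))
o=np.array(o)
def f(p):
    c,s=np.cos(p[2]),np.sin(p[2]);return np.r_[p[0]+c*o[:,0]-s*o[:,1]-o[:,2],p[1]+s*o[:,0]+c*o[:,1]-o[:,3]]
if len(o)>1:
    s=least_squares(f,[570,10,-.05]);print(s.x,s.fun.round(1))
s=r.sense();print(s['clock'],s['eef_pos'],s['tcp_rot'],s['qpos'],s['opening'])
E
```

```text
bar_face 0.44 [158. 377.] [621.4   9.1]
wing_tip 0.83 [268. 377.] [536.4   9.4]
3.65 [570.0723788   46.79216684 231.22657505] [ 3.14124377e+00  5.37818608e-04 -4.89840061e-02] [ 7.94411183e-02  2.71481207e-01  1.74856961e+00 -3.07578663e-04
  1.12211993e+00  1.69935486e+00] -0.0008917984298292189
```

View pics/w1.png

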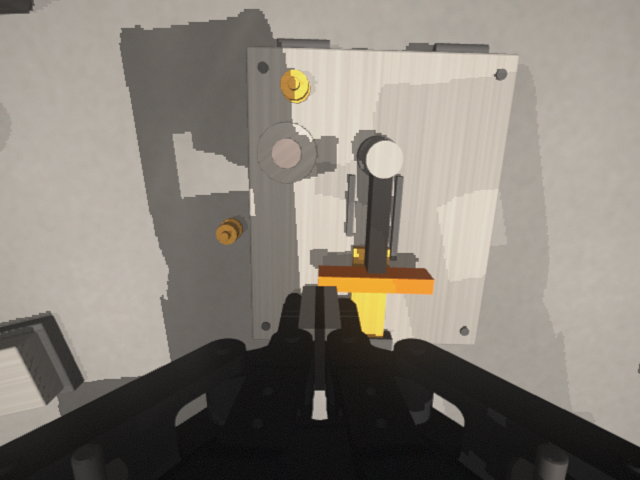

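Request:
{"name": "move_arm", "arguments": {"increments": [{"tx": 0,"ty": 0,"tz": 4,"rx": 0,"ry": 0,"rz": 0,"gripper": -1},{"tx": 0,"ty": 0,"tz": 4,"rx": 0,"ry": 0,"rz": 0,"gripper": -1},{"tx": 0,"ty": 0,"tz": 3,"rx": 0,"ry": 0,"rz": 0,"gripper": -1},{"tx": 0,"ty": 0,"tz": 2,"rx": 0,"ry": 0,"rz": 0,"gripper": -1},{"tx": 0,"ty": 0,"tz": 1.8,"rx": 0,"ry": 0,"rz": 0,"gripper": -1},{"tx": 0,"ty": 0,"tz": 0,"rx": 0,"ry": 0,"rz": 0,"gripper": -1},{"tx": 0,"ty": 0,"tz": 0,"rx": 0,"ry": 0,"rz": 0,"gripper": -1}]}}

```text
clock: 4.35
eef_pos: [570.5, 46.9, 83.7]
tcp_rot: [3.142, 0.0, -0.049]
contact_force: [-0.3, 0.8, 0.5]
opening: -0.002
```

Request:
{"name": "move_arm", "arguments": {"increments": [{"tx": 0.1,"ty": 0.7,"tz": 0,"rx": 0,"ry": 0,"rz": 0,"gripper": -1},{"tx": 0.1,"ty": 0.7,"tz": 0,"rx": 0,"ry": 0,"rz": 0,"gripper": -1},{"tx": 0,"ty": 0,"tz": 0,"rx": 0,"ry": 0,"rz": 0,"gripper": -1}]}}

```text
clock: 4.65
eef_pos: [572.6, 32.7, 84.2]
tcp_rot: [3.142, -0.001, -0.049]
contact_force: [0.7, 0.7, -0.7]
opening: 0.004
```

Run:
```python
from h import *
im,d=r.grab_frame('wrist'); cv2.imwrite('pics/w2.png',im[:,:,::-1])
```

```text
(no output)
```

View pics/w2.png

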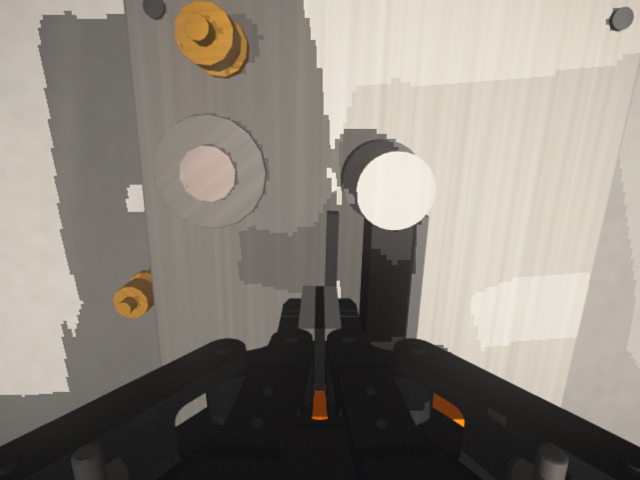

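Request:
{"name": "move_arm", "arguments": {"increments": [{"tx": -0.2,"ty": 0.7,"tz": 0,"rx": 0,"ry": 0,"rz": 0,"gripper": -1},{"tx": -0.2,"ty": 0.7,"tz": 0,"rx": 0,"ry": 0,"rz": 0,"gripper": -1},{"tx": 0,"ty": 0.7,"tz": 0,"rx": 0,"ry": 0,"rz": 0,"gripper": -1},{"tx": 0,"ty": 0.7,"tz": 0,"rx": 0,"ry": 0,"rz": 0,"gripper": -1},{"tx": 0.1,"ty": 0.7,"tz": 0,"rx": 0,"ry": 0,"rz": 0,"gripper": -1},{"tx": 0.2,"ty": 0.7,"tz": 0,"rx": 0,"ry": 0,"rz": 0,"gripper": -1},{"tx": 0,"ty": 0,"tz": 0,"rx": 0,"ry": 0,"rz": 0,"gripper": -1}]}}

```text
clock: 5.4
eef_pos: [569.0, -9.2, 83.2]
tcp_rot: [3.141, 0.0, -0.049]
contact_force: [-0.2, 0.0, -0.2]
opening: 0.002
```

Request:
{"name": "move_arm", "arguments": {"increments": [{"tx": 0.4,"ty": 0.6,"tz": 0,"rx": 0,"ry": 0,"rz": 0,"gripper": -1},{"tx": 0.4,"ty": 0.6,"tz": 0,"rx": 0,"ry": 0,"rz": 0,"gripper": -1},{"tx": 0.5,"ty": 0.5,"tz": 0,"rx": 0,"ry": 0,"rz": 0,"gripper": -1},{"tx": 0.5,"ty": 0.5,"tz": 0,"rx": 0,"ry": 0,"rz": 0,"gripper": -1},{"tx": 0.5,"ty": 0.4,"tz": 0,"rx": 0,"ry": 0,"rz": 0,"gripper": -1},{"tx": 0.5,"ty": 0.3,"tz": 0,"rx": 0,"ry": 0,"rz": 0,"gripper": -1},{"tx": 0,"ty": 0,"tz": 0,"rx": 0,"ry": 0,"rz": 0,"gripper": -1}]}}

```text
clock: 6.1
eef_pos: [596.4, -39.1, 83.3]
tcp_rot: [3.141, -0.001, -0.048]
contact_force: [0.1, 1.2, -1.1]
opening: -0.004
```

Run:
```python
from h import *
im,d=r.grab_frame('wrist'); cv2.imwrite('pics/w3.png',im[:,:,::-1])
print(r.sense())
```

```text
{'clock': 6.15, 'qpos': array([-6.74483558e-02,  4.84997521e-01,  1.80774346e+00, -4.29529163e-04,
        8.48082765e-01,  1.55180312e+00]), 'qvel': array([ 0.00563021, -0.00613238,  0.00790324,  0.00146603, -0.00219568,
        0.00187885]), 'joint_efforts': array([-2.15642033e-01, -6.17463613e+01, -2.68079603e+01, -9.39099438e-03,
        2.45543558e-02, -3.63240356e-02]), 'eef_pos': array([596.17403856, -38.87928174,  83.32318102]), 'tcp_rot': array([ 3.14125574e+00, -7.62600587e-04, -4.81710437e-02]), 'contact_force': array([ 1.56530454, -0.92933734, -0.59383512]), 'wrist_torque': array([ 0.01439884, -0.01881541, -0.02971317]), 'opening': -0.002326828201994622}
```

View pics/w3.png

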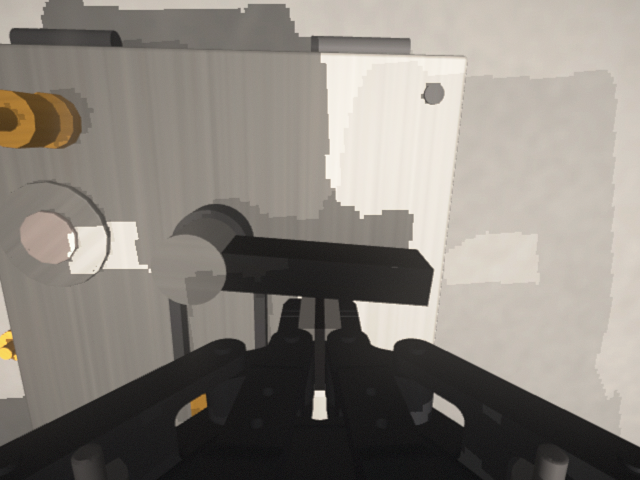

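Request:
{"name": "move_arm", "arguments": {"increments": [{"tx": 0.2,"ty": 0,"tz": 0,"rx": 0,"ry": 0,"rz": 0,"gripper": -1},{"tx": 0.2,"ty": 0,"tz": 0,"rx": 0,"ry": 0,"rz": 0,"gripper": -1},{"tx": 0,"ty": 0,"tz": 0,"rx": 0,"ry": 0,"rz": 0,"gripper": -1}]}}

```text
clock: 6.45
eef_pos: [599.6, -38.7, 83.3]
tcp_rot: [3.141, 0.0, -0.048]
contact_force: [-0.5, -1.4, -0.0]
opening: 0.003
```

Request:
{"name": "move_arm", "arguments": {"increments": [{"tx": 0.2,"ty": 0,"tz": 0,"rx": 0,"ry": 0,"rz": 0,"gripper": -1},{"tx": 0.1,"ty": 0,"tz": 0,"rx": 0,"ry": 0,"rz": 0,"gripper": -1},{"tx": 0,"ty": 0,"tz": 0,"rx": 0,"ry": 0,"rz": 0,"gripper": -1}]}}

```text
clock: 6.75
eef_pos: [600.0, -38.8, 83.1]
tcp_rot: [3.141, 0.005, -0.048]
contact_force: [-10.8, -1.4, 7.3]
opening: 0.004
```

Request:
{"name": "move_arm", "arguments": {"increments": [{"tx": -0.4,"ty": 0,"tz": 0,"rx": 0,"ry": 0,"rz": 0,"gripper": -1},{"tx": -0.6,"ty": 0,"tz": 0,"rx": 0,"ry": 0,"rz": 0,"gripper": -1},{"tx": 0,"ty": 0,"tz": -3,"rx": 0,"ry": 0,"rz": 0,"gripper": -1},{"tx": 0,"ty": 0,"tz": -4,"rx": 0,"ry": 0,"rz": 0,"gripper": -1},{"tx": -2.5,"ty": -1.3,"tz": -3,"rx": 0,"ry": 0,"rz": 0,"gripper": -1},{"tx": -2.5,"ty": -1.2,"tz": -3,"rx": 0,"ry": 0,"rz": 0,"gripper": -1},{"tx": -2.5,"ty": -1.2,"tz": -2,"rx": 0,"ry": 0,"rz": 0,"gripper": -1},{"tx": -2,"ty": -1.2,"tz": 0,"rx": 0,"ry": 0,"rz": 0,"gripper": -1},{"tx": 0,"ty": 0,"tz": 0,"rx": 0,"ry": 0,"rz": 0,"gripper": -1},{"tx": 0,"ty": 0,"tz": 0,"rx": 0,"ry": 0,"rz": 0,"gripper": -1}]}}

```text
clock: 7.75
eef_pos: [500.3, 15.4, 233.6]
tcp_rot: [-3.142, -0.002, -0.047]
contact_force: [0.5, 0.1, -1.0]
opening: 0.0
```

Run:
```python
from h import *
T=wristT();im,d=r.grab_frame('wrist'); cv2.imwrite('pics/w4.png',im[:,:,::-1])
for q,z in [('bar_face',89),('wing_tip',88),('cam_pivot',88),('pin_block',75)]:
    for k in r.place_of(q,'wrist')[:1]: print(q,k['confidence'],k['location'],wplane(T,*k['location'],z))
print(r.sense()['eef_pos'])
```

```text
bar_face 0.64 [199.3, 324.3] [519.68448629  11.22304833  89.        ]
wing_tip 0.6 [53.9, 447.7] [616.12368997 -77.81050692  88.        ]
cam_pivot 0.78 [50.7, 326.7] [622.03367642   5.09115516  88.        ]
pin_block 0.85 [223.9, 267.9] [499.49042826  57.35305707  75.        ]
[500.48639194  14.86118019 232.86312739]
```

View pics/w4.png

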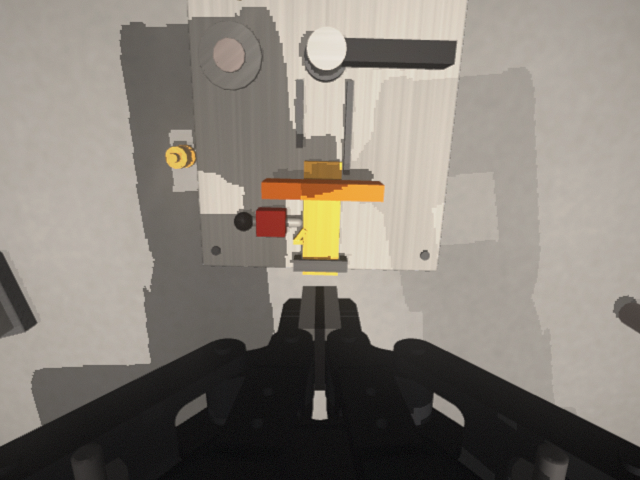

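Request:
{"name": "move_arm", "arguments": {"increments": [{"tx": -0.4,"ty": 0,"tz": 4,"rx": 0,"ry": 0,"rz": 0,"gripper": -1},{"tx": 0,"ty": 0,"tz": 4,"rx": 0,"ry": 0,"rz": 0,"gripper": -1},{"tx": 0,"ty": 0,"tz": 3,"rx": 0,"ry": 0,"rz": 0,"gripper": -1},{"tx": 0,"ty": 0,"tz": 2,"rx": 0,"ry": 0,"rz": 0,"gripper": -1},{"tx": 0,"ty": 0,"tz": 1.8,"rx": 0,"ry": 0,"rz": 0,"gripper": -1},{"tx": 0,"ty": 0,"tz": 0,"rx": 0,"ry": 0,"rz": 0,"gripper": -1},{"tx": 0,"ty": 0,"tz": 0,"rx": 0,"ry": 0,"rz": 0,"gripper": -1}]}}

```text
clock: 8.7
eef_pos: [496.2, 15.2, 85.2]
tcp_rot: [3.142, 0.001, -0.048]
contact_force: [0.0, -0.4, 0.7]
opening: -0.002
```

Request:
{"name": "move_arm", "arguments": {"increments": [{"tx": 0.5,"ty": 0,"tz": 0,"rx": 0,"ry": 0,"rz": 0,"gripper": -1},{"tx": 0.5,"ty": 0,"tz": 0,"rx": 0,"ry": 0,"rz": 0,"gripper": -1},{"tx": 0.5,"ty": 0,"tz": 0,"rx": 0,"ry": 0,"rz": 0,"gripper": -1},{"tx": 0.5,"ty": 0,"tz": 0,"rx": 0,"ry": 0,"rz": 0,"gripper": -1},{"tx": 0,"ty": 0,"tz": 0,"rx": 0,"ry": 0,"rz": 0,"gripper": -1}]}}

```text
clock: 9.2
eef_pos: [515.2, 14.3, 85.4]
tcp_rot: [3.141, 0.003, -0.048]
contact_force: [-6.0, -0.4, 5.5]
opening: 0.003
```

Request:
{"name": "move_arm", "arguments": {"increments": [{"tx": 0.5,"ty": 0,"tz": 0,"rx": 0,"ry": 0,"rz": 0,"gripper": -1},{"tx": 0.5,"ty": 0,"tz": 0,"rx": 0,"ry": 0,"rz": 0,"gripper": -1},{"tx": 0.5,"ty": 0,"tz": 0,"rx": 0,"ry": 0,"rz": 0,"gripper": -1},{"tx": 0.5,"ty": 0,"tz": 0,"rx": 0,"ry": 0,"rz": 0,"gripper": -1},{"tx": 0.5,"ty": 0,"tz": 0,"rx": 0,"ry": 0,"rz": 0,"gripper": -1},{"tx": 0.5,"ty": 0,"tz": 0,"rx": 0,"ry": 0,"rz": 0,"gripper": -1},{"tx": 0,"ty": 0,"tz": 0,"rx": 0,"ry": 0,"rz": 0,"gripper": -1}]}}

```text
clock: 9.9
eef_pos: [544.2, 12.4, 84.6]
tcp_rot: [3.141, 0.005, -0.048]
contact_force: [-7.9, -3.5, 3.1]
opening: 0.004
```

Request:
{"name": "move_arm", "arguments": {"increments": [{"tx": 0.3,"ty": 0,"tz": 0,"rx": 0,"ry": 0,"rz": 0,"gripper": -1},{"tx": 0.3,"ty": 0,"tz": 0,"rx": 0,"ry": 0,"rz": 0,"gripper": -1},{"tx": 0.2,"ty": 0,"tz": 0,"rx": 0,"ry": 0,"rz": 0,"gripper": -1},{"tx": 0,"ty": 0,"tz": 0,"rx": 0,"ry": 0,"rz": 0,"gripper": -1}]}}

```text
clock: 10.3
eef_pos: [551.7, 11.9, 84.7]
tcp_rot: [3.14, 0.005, -0.048]
contact_force: [-8.0, -4.1, 2.6]
opening: -0.002
```

Request:
{"name": "move_arm", "arguments": {"increments": [{"tx": 0.2,"ty": 0,"tz": 0,"rx": 0,"ry": 0,"rz": 0,"gripper": -1},{"tx": 0.2,"ty": 0,"tz": 0,"rx": 0,"ry": 0,"rz": 0,"gripper": -1},{"tx": 0,"ty": 0,"tz": 0,"rx": 0,"ry": 0,"rz": 0,"gripper": -1}]}}

```text
clock: 10.6
eef_pos: [554.3, 11.7, 84.6]
tcp_rot: [3.14, 0.008, -0.048]
contact_force: [-12.0, -4.2, 7.4]
opening: 0.001
```

Request:
{"name": "move_arm", "arguments": {"increments": [{"tx": 0.2,"ty": 0,"tz": 0,"rx": 0,"ry": 0,"rz": 0,"gripper": -1},{"tx": 0.1,"ty": 0,"tz": 0,"rx": 0,"ry": 0,"rz": 0,"gripper": -1},{"tx": 0,"ty": 0,"tz": 0,"rx": 0,"ry": 0,"rz": 0,"gripper": -1}]}}

```text
clock: 10.9
eef_pos: [554.4, 11.7, 84.5]
tcp_rot: [3.14, 0.014, -0.048]
contact_force: [-24.3, -3.6, 17.9]
opening: -0.002
```

The end stop is reached: the force rose by 12 N with almost no travel. Now I'll back off straight, then lift.

Request:
{"name": "move_arm", "arguments": {"increments": [{"tx": -0.5,"ty": 0,"tz": 0,"rx": 0,"ry": 0,"rz": 0,"gripper": -1},{"tx": -0.5,"ty": 0,"tz": 0,"rx": 0,"ry": 0,"rz": 0,"gripper": -1},{"tx": -0.5,"ty": 0,"tz": 0,"rx": 0,"ry": 0,"rz": 0,"gripper": -1},{"tx": -1,"ty": 0,"tz": 0,"rx": 0,"ry": 0,"rz": 0,"gripper": -1},{"tx": -1,"ty": 0,"tz": 0,"rx": 0,"ry": 0,"rz": 0,"gripper": -1},{"tx": -1.2,"ty": 0,"tz": 0,"rx": 0,"ry": 0,"rz": 0,"gripper": -1},{"tx": -1,"ty": 0,"tz": 0,"rx": 0,"ry": 0,"rz": 0,"gripper": -1},{"tx": 0,"ty": 0,"tz": -4,"rx": 0,"ry": 0,"rz": 0,"gripper": -1},{"tx": 0,"ty": 0,"tz": -5,"rx": 0,"ry": 0,"rz": 0,"gripper": -1},{"tx": 0,"ty": 0,"tz": -5,"rx": 0,"ry": 0,"rz": 0,"gripper": -1},{"tx": 0,"ty": 0,"tz": 0,"rx": 0,"ry": 0,"rz": 0,"gripper": -1},{"tx": 0,"ty": 0,"tz": 0,"rx": 0,"ry": 0,"rz": 0,"gripper": -1}]}}

```text
clock: 12.1
eef_pos: [504.8, 15.1, 226.9]
tcp_rot: [-3.141, -0.004, -0.048]
contact_force: [-0.2, 0.4, -0.8]
opening: -0.006
```

Run:
```python
from h import *
T=wristT();im,d=r.grab_frame('wrist'); cv2.imwrite('pics/w5.png',im[:,:,::-1])
for q,z in [('bar_face',89),('wing_tip',88),('cam_pivot',88),('pin_block',75)]:
    for k in r.place_of(q,'wrist')[:1]: print(q,k['confidence'],k['location'],wplane(T,*k['location'],z))
im2,d=r.grab_frame('top')
for q in ['cover_plate','post_a','anvil','jar','mallet','grip_tube']:
    for k in r.place_of(q,'top')[:2]: print(q,round(k['confidence'],2),np.round(k['location']))
print(r.sense()['eef_pos'],r.sense()['contact_force'])
```

```text
bar_face 0.87 [177.0, 322.6] [541.98605219  11.48704199  89.        ]
wing_tip 0.83 [58.3, 451.3] [616.9560814 -78.6605319  88.       ]
cam_pivot 0.7 [59.5, 325.5] [620.27053013   5.94176382  88.        ]
pin_block 0.69 [230.9, 262.8] [500.44157849  60.60035863  75.        ]
anvil 0.96 [277. 146.]
jar 0.6 [177. 150.]
mallet 0.66 [194. 496.]
grip_tube 0.68 [294. 448.]
[503.97792082  14.97901324 225.0476598 ] [-0.37313354  0.30846118 -0.28589446]
```

View pics/w5.png

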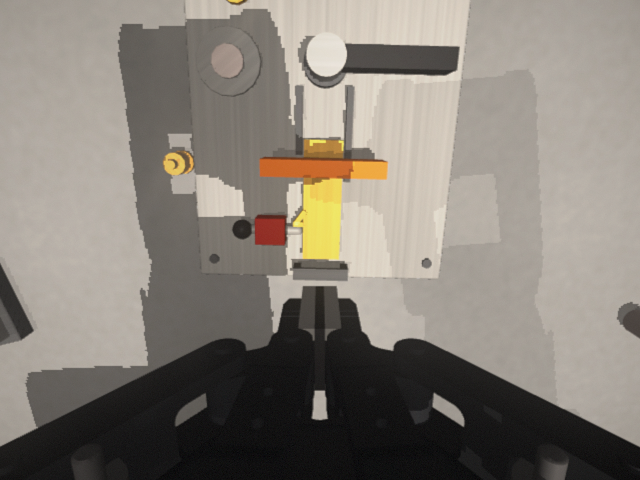

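The bar face moved from world x 519.7 to 542.0, so the bolt rests about 22 mm in. The wing points right at about 91°, and the posts and plate stand where they were. Handing in.

```bash
python3 -c "
from rig import r
print(r.sign_off())"
```

```text
the job is handed in; nothing more can be done
None
```

I turned the cam wing aside and pushed the bolt to its end stop using shut fingertips only. I then let the bolt spring back onto the stop pin and handed the job in at about 12.6 s. Sign-off gives no verdict, so these are my own last checks:

- **Wing:** it stopped hard, taking about 11 N with almost no further travel. The wrist camera puts it at roughly 91°, pointing right.
- **Bolt:** the push travelled about 44 mm, then the force rose from 12 to 24 N with 0.1 mm of movement, which I read as the end stop.
- **Catch:** after release, the bar face sits 22.3 mm further in than at rest, so the bolt is caught at mid travel. I did not measure the pin itself.
- **Loose things:** the anvil, jar, mallet and grip tube read within 4 pixels (up to about 10 mm) of their first positions in the top view, which is near the networks' scatter.
- **Check that failed:** the networks missed the cover plate and both posts in the last top view. In the last wrist picture post_b and the cover plate look unmoved. Only the edge of post_a shows there.
- **Robot:** it finished clear of everything, about 225 mm above the shelf, with forces near zero.

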